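Load four motors onto their withstand-test fixtures

ROBOT

A 6-joint arm with a two-finger parallel gripper is mounted at the origin on the work surface. World frame = base frame: x ahead of the robot, y to its left, z up, the work surface at z = 0. Lengths are in m, angles in rad, forces in N, time in s.
With the tool pointing down it reaches from about 0.35 to 0.775 m from the base axis. Payload 7.3 kg.
Tool frame: the origin (TCP) lies midway between the tips of the shut fingers; the grasp point (between the pads) lies 19 mm behind it (pinch_z is the distance from the TCP to the grasp point, in m); z points along the fingers, y is the line along which they close (so a half turn about z gives the same grasp; the last joint's range is limited). The gripper opens to 92 mm and grips with 3 to 60 N. Pads are 19 mm wide; open, the fingers measure 130 mm over their backs; the gripper's body (75 mm by 190 mm) begins 47 mm behind the grasp point.
Start: joints at [-1.248, 0.342, 1.524, -0, 1.275, -0.146], TCP at [0.237, -0.468, 0.227] pointing down, gripper open.
Joint ranges: [-2.53, 2.53], [-0.77, 2.02], [0.04, 2.7], [-1, 4.14], [0.28, 2.66], [-3.11, 3.11]. Speed limits (rad/s): [2.57, 2.57, 3.14, 3.14, 3.14, 3.14].

INTERFACE

Orientations are given as a unit quaternion [w, x, y, z].
In Python, from rig import * gives the robot as it stands.
- The arm moves only by the tool jog_arm, never from a script. Its argument "moves" is a list that holds one entry, the list of rows, each a list of 6 numbers: the shift along the tool's x, y, z in cm, then the turn, a rotation vector about the tool's x, y, z in degrees. A call has exactly 5 rows; each row shifts and turns the commanded pose from where the row before left it, along the tool's axes as they then stand; what a row does not reach is not made up. A row lasts 1/10 s, in which the tool goes at most 50 mm and 8.59 degrees, less where a joint would pass 70% of its speed; a pose out of reach is approached as far as the arm can. A call is refused whole if a number of a shift passes 5 or a number of a turn 8.59, either way. A call with a gripper value outside its range is refused whole. "claw" is the opening, from 0 (shut) to 1 (fully open), set as the call begins (left out, the last holds). The fingers move at their own pace and stop on an object; "newtons" is the grip in N (left out, the last holds). Time passes only in rows, so rows that do not move let the fingers close, or fill a call up. It gives the time, the measured TCP pose, the force, the opening and the grip force at its end, in the units of the state.
- observe(): the state, without advancing time (a new reading comes with each control period).
- camera(name): name is "scene" or "top" or "wrist"; returns a dict with "color" (400x640x3 uint8, red, green, blue), "range_z" (400x640 float32, m along the optical axis (not along the pixel's ray), 0 where there is no reading), "fx", "fy", "cx", "cy" (pixels), "extrinsics" (4x4, takes a point from world to camera coordinates); the wrist camera has in their place "tool_from_camera" (4x4, takes a point from camera to tool coordinates, whose origin is the TCP and whose axes are the flange's). Camera axes: x right, y down, z forward; pixel columns grow to the right and rows downward; lengths in m; the calibration is good to about 2 mm. A picture is of the moment at which its call begins: read the wrist's pose just before it.
- job_done(): hands the job in; it is judged then, once.
The state is a dict: "time_s": time; "q": joint angles; "qd": joint speeds; "joint_efforts": joint torques, N m; "position": TCP position; "tcp_rot": TCP orientation; "force": force on the tool from outside, world axes, zero at the start; "moment": the same for the moment, N m; "opening": opening from 0.0 (shut) to 1.0 (fully open); "grip_force": force on a finger pad.
Only numpy, scipy, OpenCV 4.12 (cv2) and the standard library are available. Lean on these libraries where they do the work, as an engineer would, in place of code of your own. Each camera call takes 0.05 s, during which the arm holds its last target. There are 200 camera calls.

TASK

Load the motors for the withstand test: stand each of the four motors upright on the red fixture whose bright contact pad has the shape and size of its base, centred so that the base covers the pad, with the square and the oblong motor turned in line with their pads. Set them down, do not drop them or tip them over, and leave the yellow pump bottle and the dish of screws where they are.

Things in the scene. Friction and masses are not known exactly. Their poses are not given: they have to be found in the camera images.
- motor_wide_round: Wide round motor: black cylinder 50 mm in diameter and 70 mm tall, above it a steel boss (28 mm wide, to 76 mm) and a shaft (10 mm thick, to 94 mm). About 0.55 kg. Origin: centre of the underside; z up along the body. Stands upright on its flat base with the shaft up. Grip the body from above, any direction, 50 mm across.
- motor_small_round: Small round motor: steel cylinder with a black band, 28 mm in diameter and 62 mm tall, with a thin shaft to 76 mm. About 0.15 kg. Origin: centre of the underside; z up along the body. Stands upright on its flat base with the shaft up. Grip the body from above, any direction, 28 mm across.
- motor_square: Square stepper motor: 42 x 42 mm, 48 mm tall, aluminium end caps and a dark middle, low round boss and 5 mm shaft to 70 mm, in the middle. About 0.28 kg. Origin: centre of the underside; z up along the body. Stands upright on its flat base with the shaft up. x and y are square to its sides. Grip the body from above across two facing sides, 42 mm.
- motor_oblong: Oblong gearmotor: rectangular case 64 mm long (x) by 38 mm wide (y), 52 mm tall, aluminium below and black above; the brass boss and shaft (8 mm thick, to 70 mm) stand 14 mm from the middle towards +x. About 0.38 kg. Origin: centre of the underside; z up along the body. Stands upright on its flat base with the shaft up. Grip the case from above across its 38 mm width (along y), at the middle.
- fixture_wide_round: Fixed red fixture; its aluminium pad, flush in the black top plate, is a disc 51 mm in diameter, for the wide round motor. Body x -56 to +78, y -60 to +60 mm; flat top plate 100 x 108 mm, 36 mm above the bench. Two 12 mm posts at x +67, y -30/+30 mm, 51 mm tall. Origin: at bench height below the pad's centre; z up, x towards the posts.
- fixture_small_round: Fixed red fixture; its aluminium pad, flush in the black top plate, is a disc 29 mm in diameter, for the small round motor. Body x -56 to +78, y -60 to +60 mm; flat top plate 100 x 108 mm, 36 mm above the bench. Two 12 mm posts at x +67, y -30/+30 mm, 51 mm tall. Origin: at bench height below the pad's centre; z up, x towards the posts.
- fixture_square: Fixed red fixture; its aluminium pad, flush in the black top plate, is a square of 43 mm, sides along x and y, for the square motor; any of the four ways round will do. Body x -56 to +78, y -60 to +60 mm; flat top plate 100 x 108 mm, 36 mm above the bench. Two 12 mm posts at x +67, y -30/+30 mm, 51 mm tall. Origin: at bench height below the pad's centre; z up, x towards the posts.
- fixture_oblong: Fixed red fixture; its aluminium pad, flush in the black top plate, is a rectangle 65 mm (x) by 39 mm (y), for the oblong gearmotor; either way round will do. Body x -56 to +78, y -60 to +60 mm; flat top plate 100 x 108 mm, 36 mm above the bench. Two 12 mm posts at x +67, y -30/+30 mm, 51 mm tall. Origin: at bench height below the pad's centre; z up, x towards the posts.
- bottle: Yellow pump bottle, not to be disturbed: 60 mm in diameter, 142 mm tall, white pump head with a 46 mm spout, standing in a gap of the fixture row, towards the back. Origin: centre of its underside.
- dish: Round steel dish of brass terminal screws, not to be disturbed: 58 mm in diameter, 16 mm tall, standing between the two middle fixtures. Origin: centre of its underside.
Not all that is in view belongs to the job. What is shaped like the motor_wide_round but blue or green is not meant.

How it is judged:
At the end, for the whole second after the job is handed in: Each motor upright (0.08 rad) and at rest on the fixture with its matching pad, base on the top plate (-3/+4 mm), axis within 10 mm of the pad's centre; square (any of 4 ways) and oblong (either way) within 0.21 rad of their pads; bottle and dish within 30 mm of their starts (horizontal distance between motor_wide_round and fixture_wide_round below 0.01 m and z of motor_wide_round in the frame of fixture_wide_round between 0.033 and 0.04 m and angle between each of motor_wide_round, motor_small_round, motor_square, motor_oblong's own z axis and vertical below 0.08 rad and linear speed of each of motor_wide_round, motor_small_round, motor_square, motor_oblong below 0.02 m/s and horizontal distance between motor_small_round and fixture_small_round below 0.01 m and z of motor_small_round in the frame of fixture_small_round between 0.033 and 0.04 m and horizontal distance between motor_square and fixture_square below 0.01 m and z of motor_square in the frame of fixture_square between 0.033 and 0.04 m and (angle between the x axis of motor_square and the x axis of fixture_square, either way round below 0.21 rad or angle between the x axis of motor_square and the y axis of fixture_square, either way round below 0.21 rad) and horizontal distance between motor_oblong and fixture_oblong below 0.01 m and z of motor_oblong in the frame of fixture_oblong between 0.033 and 0.04 m and angle between the x axis of motor_oblong and the x axis of fixture_oblong, either way round below 0.21 rad and distance of each of bottle, dish from where it was at the start of the episode below 0.03 m); the robot touches nothing.
It fails at once if a motor is tipped over (angle between any of motor_wide_round, motor_small_round, motor_square, motor_oblong's own z axis and vertical above 0.6 rad).
It fails at once if a motor is dropped: it is in free air, touched by nothing, with its base more than 65 mm above the bench (29 mm above a fixture's top) ((contact force between motor_wide_round and anything else below 0.005 N and height (world z) of motor_wide_round above 0.065 m) or (contact force between motor_small_round and anything else below 0.005 N and height (world z) of motor_small_round above 0.065 m) or (contact force between motor_square and anything else below 0.005 N and height (world z) of motor_square above 0.065 m) or (contact force between motor_oblong and anything else below 0.005 N and height (world z) of motor_oblong above 0.065 m)).
It fails at once if the pump bottle or the screw dish is pushed more than 30 mm from its place, or the bottle is knocked over (distance of any of bottle, dish from where it was at the start of the episode above 0.03 m or angle between bottle's own z axis and vertical above 0.5 rad).
It also fails if it takes over 128 s, if anything falls off the work surface, if the arm or the gripper's body presses on something with over 40 N, if the wrist force passes 120 N, or if a joint passes its speed limit or range.

## Working session

There is one attempt and no reset: what is moved stays moved. The work goes in short steps, Python scripts to look and compute and a tool call to move; the robot and the scene stay as the last step left them, time stands still between calls to the robot, and variables do not carry over. Pictures are saved under pics/ and viewed, at most 14 in all, crops included, and the job is handed in when it is done.

Besides the shell and the picture viewer there is one more tool, called after "Emit:" as a command line: name --argument value ..., lists and objects as JSON in quotes. jog_arm: Moves the arm, as the interface text tells. Its arguments: {"type":"object","properties":{"moves":{"type":"array","items":{"type":"array","items":{"type":"array","items":{"type":"number"}}}},"claw":{"type":"number"},"newtons":{"type":"number"}},"required":["moves"]}

```bash
mkdir -p pics; cat > h.py <<'E'
from rig import *
import numpy as np, cv2
def save(n,im): cv2.imwrite(f'pics/{n}.png',im[:,:,::-1])
def pts(c):
    v,u=np.mgrid[0:400,0:640]; z=c['range_z']
    P=np.stack([(u-c['cx'])/c['fx']*z,(v-c['cy'])/c['fy']*z,z,np.ones_like(z)],-1)
    return (P@np.linalg.inv(c['extrinsics']).T)[...,:3]
def ray(c,u,v,h):
    E=np.linalg.inv(c['extrinsics']); d=E[:3,:3]@[(u-c['cx'])/c['fx'],(v-c['cy'])/c['fy'],1]; o=E[:3,3]
    return o+d*(h-o[2])/d[2]
E
python3 - <<'E'
from h import *
import pickle
print(observe())
for n in('top','scene'):
    c=camera(n); save(n,c['color']); pickle.dump(c,open(n+'.pkl','wb'))
    print(n,c['fx'],c['cx'],c['cy'],np.linalg.inv(c['extrinsics']).round(3).tolist())
E
```

```text
{'time_s': 0.0, 'q': array([-1.24799411e+00,  3.42718335e-01,  1.52499080e+00, -1.22185244e-05,
        1.27537469e+00, -1.46025516e-01]), 'qd': array([-0.00213726, -0.00061046,  0.00136382,  0.00086694, -0.00043629,
        0.00199397]), 'joint_efforts': array([ 1.82439664e-03, -4.31234944e+01, -2.44215310e+01,  7.18552410e-02,
        5.58847818e-02, -1.23824066e-04]), 'position': array([ 0.23709648, -0.46797725,  0.22605638]), 'tcp_rot': array([-7.42157935e-04,  9.72649967e-01,  2.32274592e-01, -7.16356581e-05]), 'force': array([ 0.33332871,  0.83872329, -0.15544961]), 'moment': array([-0.02116524,  0.04132062, -0.01026051]), 'grip_force': 0.0, 'opening': 1.0005782983736353}
top 406.79121532270625 325.568676344336 194.51269295913275 [[0.018, -0.995, 0.1, 0.384], [-0.999, -0.021, -0.025, 0.019], [0.027, -0.099, -0.995, 1.248], [0.0, 0.0, 0.0, 1.0]]
scene 446.9313485340689 317.0110832134131 200.92880022317425 [[-0.214, 0.622, -0.753, 1.298], [0.977, 0.133, -0.168, 0.192], [-0.004, -0.772, -0.636, 0.723], [0.0, 0.0, 0.0, 1.0]]
```

View pics/top.png

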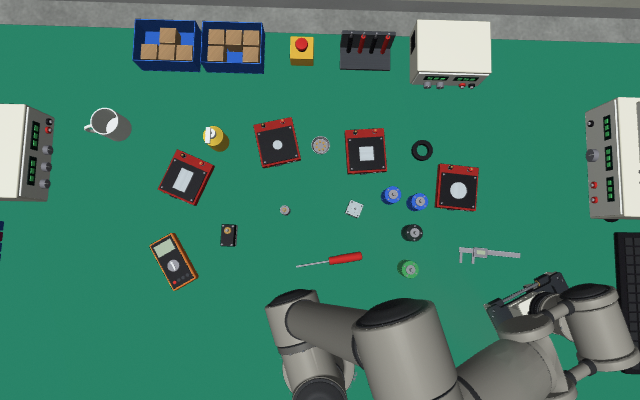

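View pics/scene.png

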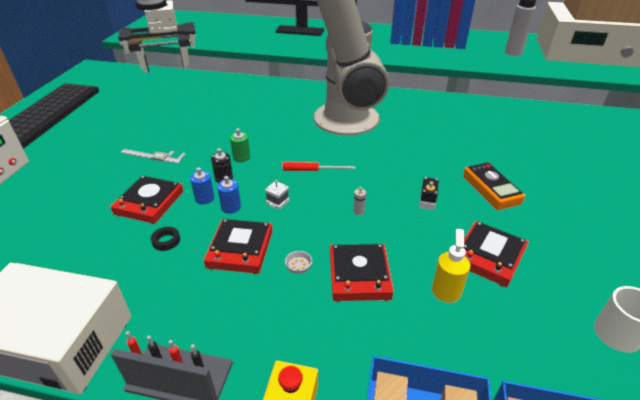

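Top view: pads at about (182,181) oblong, (278,145) small, (366,153) square and (458,190) wide. Motors are at (412,233) wide black, (285,210) small, (355,209) square and (228,235) oblong. The two blue cans and the green one are decoys, with the blue pair close to the wide pad and motor. In the scene view the pads are at (149,190), (240,236), (360,261) and (493,244), and the motors at (221,165), (360,200), (277,194) and (430,192).

```bash
cat > m.py <<'E'
from h import *
import pickle
T,S=[pickle.load(open(n+'.pkl','rb')) for n in('top','scene')]
def blob(c,u,v,thr=140,r=22):
    hsv=cv2.cvtColor(c['color'],cv2.COLOR_RGB2HSV)
    m=((hsv[...,2]>thr)&(hsv[...,1]<70)).astype(np.uint8)
    k=np.zeros_like(m); k[v-r:v+r,u-r:u+r]=1; m*=k
    n,l,s,ce=cv2.connectedComponentsWithStats(m,connectivity=4)
    i=l[v,u] or 1+np.argmax(s[1:,4]); return (l==i),ce[i]
def pix(c,p): return (p@c['extrinsics'][:3].T) 
def tri(a,b):
    A=[];B=[]
    for c,uv in((T,a),(S,b)):
        P=np.array([[c['fx'],0,c['cx']],[0,c['fy'],c['cy']],[0,0,1]])@c['extrinsics'][:3]
        A.append((P,np.array(uv,float)))
    X=cv2.triangulatePoints(A[0][0],A[1][0],A[0][1],A[1][1])[:,0]; return X[:3]/X[3]
def rect(P):
    q=(P[:,:2]*1000).astype(np.float32); return cv2.minAreaRect(q)
if __name__=='__main__':
  for n,a,b in [('oblong',(182,181),(493,244)),('small',(278,145),(360,261)),('square',(366,153),(240,236)),('wide',(458,190),(149,190))]:
    ma,ca=blob(T,*a); mb,cb=blob(S,*b); X=tri(ca,cb)
    print('PAD',n,ca.round(1),cb.round(1),'tri',X.round(4))
    for c,m in((T,ma),(S,mb)):
        P=np.array([ray(c,u,v,.036) for v,u in np.argwhere(m)]); z=pts(c)[m][:,2]
        print('   ray',P.mean(0)[:2].round(4),'depth z',np.median(z).round(4),'rect',np.round(np.hstack(rect(P)),1))
  PT,PS=pts(T),pts(S)
  for n,a,h in [('oblong',(228,235),.052),('small',(285,210),.062),('square',(355,209),.048),('wide',(412,233),.07),('blue1',(391,195),.07),('blue2',(419,202),.07),('green',(409,269),.07),('bottle',(214,138),.14),('dish',(320,145),.016)]:
    c0=ray(T,*a,h)
    for c,P in((T,PT),(S,PS)):
        m=(np.hypot(P[...,0]-c0[0],P[...,1]-c0[1])<.045)&(P[...,2]>.012)
        Q=P[m]; t=Q[np.abs(Q[:,2]-h)<.006]
        zz=np.histogram(Q[:,2],bins=np.arange(.01,.16,.01))[0]
        print(n,len(Q),'zmax',Q[:,2].max().round(3),'top n',len(t),np.median(t[:,2]).round(4) if len(t) else '', 'all',np.hstack(rect(Q)).round(1),'toprect',np.hstack(rect(t)).round(1) if len(t)>4 else '',zz)
E
python3 m.py
```

```text
PAD oblong [182.6 179.7] [493.6 243. ] tri [0.5418 0.4156 0.0342]
   ray [0.5416 0.4154] depth z 0.0362 rect [541.5 415.4  38.6  64.6  68. ]
   ray [0.5437 0.4146] depth z 0.0354 rect [542.9 414.9  41.1  67.8  67.8]
PAD small [276.9 144.2] [359.2 260.9] tri [0.6561 0.1383 0.0351]
   ray [0.6559 0.1386] depth z 0.0363 rect [656.3 138.5  24.7  24.1   1.7]
   ray [0.657 0.138] depth z 0.0352 rect [657.2 137.8  28.1  29.5  12.2]
PAD square [366.  153.1] [239.7 235.3] tri [ 0.6351 -0.132   0.0343]
   ray [ 0.6347 -0.1316] depth z 0.0363 rect [ 634.9 -131.8   41.3   41.4    6.8]
   ray [ 0.6366 -0.1314] depth z 0.0351 rect [ 636.3 -131.6   45.6   45.2    4.3]
PAD wide [458. 190.] [148.5 189.9] tri [ 0.5282 -0.4121  0.0342]
   ray [ 0.5281 -0.4116] depth z 0.036 rect [ 528.  -411.7   46.6   48.3   45.2]
   ray [ 0.5301 -0.4105] depth z 0.0351 rect [ 530.1 -410.9   48.5   51.4   12.1]
oblong 342 zmax 0.074 top n 279 0.0518 all [380.4 274.   39.5  64.   88.8] toprect [380.6 274.2  38.6  64.   88. ] [ 10  14  16  72 219   9   2   0   0   0   0   0   0   0]
oblong 447 zmax 0.07 top n 246 0.0512
[... 2184 characters left out ...]
5] [ 46  48  55  54  58 111  57  12   8   0   0   0   0   0]
bottle 442 zmax 0.146 top n 92 0.1415 all [660.3 314.4  44.1  58.7  45.9] toprect [654.  320.2  14.6  44.7  90. ] [13 21 18 18 19 25 17 84 83 13 34  4 29 64]
bottle 845 zmax 0.143 top n 148 0.1406 all [662.9 314.6  46.3  58.6  46.1] toprect [655.9 320.3  13.1  47.   89.3] [ 25  28  36  28  34  35  32 113 164  51 136  14  53  96]
dish 58 zmax 0.02 top n 58 0.0149 all [662.7   8.1  54.7  54.9  43.6] toprect [662.7   8.1  54.7  54.9  43.6] [57  1  0  0  0  0  0  0  0  0  0  0  0  0]
dish 91 zmax 0.017 top n 91 0.0142 all [662.2   8.4  56.3  54.   12.9] toprect [662.2   8.4  56.3  54.   12.9] [91  0  0  0  0  0  0  0  0  0  0  0  0  0]
```

Both views agree within about 2 mm and the heights match the text. I'll start with the wide motor and turn the tool to yaw 0.

Emit:
jog_arm --moves '[[[0,0,0,0,0,8.5],[0,0,0,0,0,8.5],[0,0,0,0,0,8.5],[0,0,0,0,0,1.4],[0,0,0,0,0,0]]]' --claw 1 --newtons 25

```text
time_s: 0.6
position: [0.2372, -0.4682, 0.2265]
tcp_rot: [-0.0, 1.0, 0.001, -0.0]
force: [0.6, 0.1, 0.3]
opening: 0.998
grip_force: 0.0
```

Emit:
jog_arm --moves '[[[3,-3.7,0,0,0,0],[3,-3.7,0,0,0,0],[3,-3.7,0,0,0,0],[3,-3.7,0,0,0,0],[3,-3.7,0,0,0,0]]]'

```text
time_s: 1.1
position: [0.3882, -0.2819, 0.2268]
tcp_rot: [0.0, 1.0, 0.001, 0.0]
force: [1.2, -0.5, -0.0]
opening: 1.0
grip_force: 0.0
```

Emit:
jog_arm --moves '[[[1.1,-1.5,1,0,0,0],[0,0,4,0,0,0],[0,0,2,0,0,0],[0,0,0,0,0,0],[0,0,0,0,0,0]]]'

```text
time_s: 1.6
position: [0.3986, -0.2687, 0.1572]
tcp_rot: [0.0, 1.0, 0.0, 0.0]
force: [0.5, 0.4, 0.5]
opening: 1.0
grip_force: 0.0
```

```bash
python3 - <<'E'
from h import *
c=camera('wrist'); save('w1',c['color']); print(c['tool_from_camera'].round(3).tolist())
E
```

```text
[[0.001, -0.96, -0.281, 0.075], [1.0, 0.001, 0.0, 0.0], [0.0, -0.281, 0.96, -0.158], [0.0, 0.0, 0.0, 1.0]]
```

View pics/w1.png

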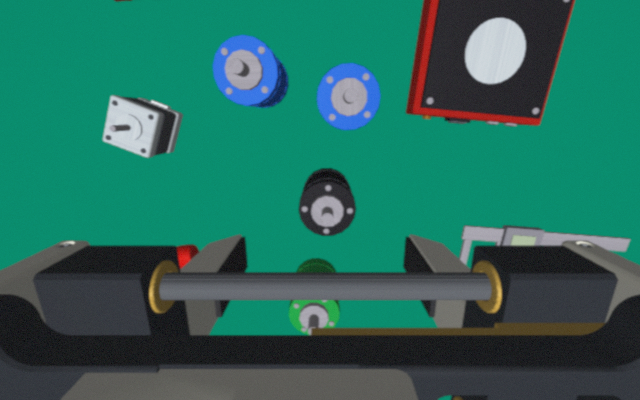

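The wrist view shows the black motor at about (327,205), midway between the fingers (columns 245 and 405). I'll descend.

Emit:
jog_arm --moves '[[[0,0,3,0,0,0],[0,0,3,0,0,0],[0,0,3,0,0,0],[0,0,2,0,0,0],[0,0,1,0,0,0]]]'

```text
time_s: 2.15
position: [0.3985, -0.269, 0.0364]
tcp_rot: [0.0, 1.0, -0.0, 0.0]
force: [0.2, -0.6, 0.0]
opening: 0.997
grip_force: 0.0
```

Emit:
jog_arm --moves '[[[0,0,0,0,0,0],[0,0,0,0,0,0],[0,0,0,0,0,0],[0,0,0,0,0,0],[0,0,0,0,0,0]]]' --claw 0 --newtons 30

```text
time_s: 2.65
position: [0.3987, -0.2688, 0.0374]
tcp_rot: [0.001, 1.0, -0.0, 0.001]
force: [-0.2, -0.0, 1.1]
opening: 0.615
grip_force: 0.0
```

Emit:
jog_arm --moves '[[[0,0,0,0,0,0],[0,0,0,0,0,0],[0,0,0,0,0,0],[0,0,0,0,0,0],[0,0,0,0,0,0]]]'

```text
time_s: 3.15
position: [0.3988, -0.269, 0.0372]
tcp_rot: [0.001, 1.0, -0.0, 0.001]
force: [-0.2, -2.2, 5.9]
opening: 0.527
grip_force: 30.0
```

Emit:
jog_arm --moves '[[[0,0,-1,0,0,0],[0,0,-2.5,0,0,0],[0,0,-3,0,0,0],[0,0,-3,0,0,0],[0,0,-2,0,0,0]]]'

```text
time_s: 3.65
position: [0.3982, -0.268, 0.1534]
tcp_rot: [-0.0, 1.0, -0.0, 0.0]
force: [-0.2, -1.1, -4.5]
opening: 0.53
grip_force: 30.0
```

Emit:
jog_arm --moves '[[[1.5,1.6,0,0,0,0],[3,3.3,0,0,0,0],[3.5,3.8,0,0,0,0],[3,3.4,0,0,0,0],[2,2.1,0,0,0,0]]]'

```text
time_s: 4.15
position: [0.528, -0.4107, 0.1506]
tcp_rot: [-0.001, 1.0, -0.001, -0.001]
force: [1.0, 0.2, -5.1]
opening: 0.528
grip_force: 30.0
```

Emit:
jog_arm --moves '[[[0,0,1,0,0,0],[0,0,3,0,0,0],[0,0,2,0,0,0],[0,0,1,0,0,0],[0,0,0.5,0,0,0]]]'

```text
time_s: 4.65
position: [0.5262, -0.4081, 0.0752]
tcp_rot: [-0.001, 1.0, -0.0, -0.001]
force: [-0.4, 0.7, -4.4]
opening: 0.529
grip_force: 30.0
```

Emit:
jog_arm --moves '[[[0,0,0,0,0,0],[0,0,0,0,0,0],[0,0,0,0,0,0],[0,0,0,0,0,0],[0,0,0,0,0,0]]]'

```text
time_s: 5.15
position: [0.5273, -0.4095, 0.0773]
tcp_rot: [0.0, 1.0, -0.0, 0.0]
force: [-0.6, -0.1, -4.8]
opening: 0.529
grip_force: 30.0
```

Emit:
jog_arm --moves '[[[0.1,0.1,0.2,0,0,0],[0,0,0.1,0,0,0],[0,0,0,0,0,0],[0,0,0,0,0,0],[0,0,0,0,0,0]]]'

```text
time_s: 5.65
position: [0.5282, -0.4104, 0.0737]
tcp_rot: [0.0, 1.0, -0.0, 0.0]
force: [-0.2, 0.5, -5.1]
opening: 0.527
grip_force: 30.0
```

Emit:
jog_arm --moves '[[[0,0,0.1,0,0,0],[0,0,0,0,0,0],[0,0,0,0,0,0],[0,0,0,0,0,0],[0,0,0,0,0,0]]]'

```text
time_s: 6.15
position: [0.5283, -0.4105, 0.0732]
tcp_rot: [0.0, 1.0, -0.0, 0.0]
force: [-0.7, 1.0, 1.7]
opening: 0.53
grip_force: 30.0
```

Contact: the force changed from -5 N to +1.7 N. I'll release and rise.

Emit:
jog_arm --moves '[[[0,0,0,0,0,0],[0,0,0,0,0,0],[0,0,0,0,0,0],[0,0,0,0,0,0],[0,0,0,0,0,0]]]' --claw 1

```text
time_s: 6.65
position: [0.5282, -0.4104, 0.0727]
tcp_rot: [0.0, 1.0, -0.0, 0.0]
force: [0.0, 0.3, -0.7]
opening: 0.912
grip_force: 0.0
```

Emit:
jog_arm --moves '[[[0,0,0,0,0,0],[0,0,-1,0,0,0],[0,0,-3,0,0,0],[0,0,-4,0,0,0],[0,0,-4,0,0,0]]]'

```text
time_s: 7.15
position: [0.528, -0.4102, 0.1946]
tcp_rot: [-0.0, 1.0, -0.0, -0.0]
force: [0.8, -0.5, 0.1]
opening: 1.002
grip_force: 0.0
```

Emit:
jog_arm --moves '[[[-0.9,-4.5,0,0,0,0],[-0.9,-4.5,0,0,0,0],[-0.9,-4.5,0,0,0,0],[-0.9,-4.5,0,0,0,0],[-0.9,-4.5,0,0,0,0]]]'

```text
time_s: 7.65
position: [0.4828, -0.1837, 0.1937]
tcp_rot: [0.0, 1.0, -0.001, 0.001]
force: [0.3, 0.5, 0.6]
opening: 1.004
grip_force: 0.0
```

Emit:
jog_arm --moves '[[[-0.9,-4.5,0,0,0,0],[-0.85,-4.35,0,0,0,0],[0,0,0,0,0,7],[0,0,0,0,0,7],[0,0,0,0,0,7]]]'

```text
time_s: 8.15
position: [0.4661, -0.0963, 0.1938]
tcp_rot: [0.0, 0.983, -0.185, 0.001]
force: [0.9, 0.1, -0.1]
opening: 1.0
grip_force: 0.0
```

Emit:
jog_arm --moves '[[[0,0,3,0,0,0],[0,0,4,0,0,0],[0,0,2,0,0,0],[0,0,0,0,0,0],[0,0,0,0,0,0]]]'

```text
time_s: 8.65
position: [0.4665, -0.097, 0.1037]
tcp_rot: [0.0, 0.983, -0.183, 0.001]
force: [0.5, 0.0, -0.1]
opening: 1.0
grip_force: 0.0
```

Emit:
jog_arm --moves '[[[0,0,2.5,0,0,0],[0,0,3,0,0,0],[0,0,2.3,0,0,0],[0,0,1,0,0,0],[0,0,0,0,0,0]]]'

```text
time_s: 9.15
position: [0.4662, -0.097, 0.015]
tcp_rot: [0.0, 0.983, -0.183, 0.0]
force: [-1.1, 0.3, -0.6]
opening: 1.001
grip_force: 0.0
```

Emit:
jog_arm --moves '[[[0,0,0,0,0,0],[0,0,0,0,0,0],[0,0,0,0,0,0],[0,0,0,0,0,0],[0,0,0,0,0,0]]]' --claw 0 --newtons 25

```text
time_s: 9.65
position: [0.4661, -0.0969, 0.0151]
tcp_rot: [0.0, 0.983, -0.183, 0.0]
force: [0.4, -0.8, 0.7]
opening: 0.614
grip_force: 0.0
```

Emit:
jog_arm --moves '[[[0,0,0,0,0,0],[0,0,0,0,0,0],[0,0,0,0,0,0],[0,0,0,0,0,0],[0,0,0,0,0,0]]]'

```text
time_s: 10.15
position: [0.4659, -0.0969, 0.0148]
tcp_rot: [0.0, 0.983, -0.183, 0.0]
force: [-0.0, -0.4, 1.2]
opening: 0.454
grip_force: 25.0
```

Emit:
jog_arm --moves '[[[0,0,0,0,0,0],[0,0,-1,0,0,0],[0,0,-3,0,0,0],[0,0,-4,0,0,0],[0,0,-2,0,0,0]]]'

```text
time_s: 10.65
position: [0.4667, -0.0969, 0.1177]
tcp_rot: [0.0, 0.983, -0.183, 0.002]
force: [1.1, -0.5, -2.5]
opening: 0.456
grip_force: 25.0
```

Emit:
jog_arm --moves '[[[0,0,0,0,0,-6.6],[0,0,0,0,0,-6.7],[0,0,0,0,0,-6.6],[0,0,0,0,0,-6.7],[0,0,0,0,0,0]]]'

```text
time_s: 11.15
position: [0.4655, -0.0966, 0.1149]
tcp_rot: [-0.0, 0.999, 0.049, -0.0]
force: [0.0, 0.4, -2.1]
opening: 0.455
grip_force: 25.0
```

Emit:
jog_arm --moves '[[[2.5,0.8,0,0,0,0],[4,1.2,0,0,0,0],[4,1.3,0,0,0,0],[4,1.2,0,0,0,0],[2,0.6,0,0,0,0]]]'

```text
time_s: 11.65
position: [0.6376, -0.1321, 0.1145]
tcp_rot: [0.0, 0.999, 0.047, 0.001]
force: [-0.4, -1.2, -2.2]
opening: 0.452
grip_force: 25.0
```

Emit:
jog_arm --moves '[[[0,0,1,0,0,0],[0,0,2.5,0,0,0],[0,0,1.8,0,0,0],[0,0,0.6,0,0,0],[0,0,0,0,0,0]]]'

```text
time_s: 12.15
position: [0.6336, -0.1311, 0.0546]
tcp_rot: [-0.001, 0.999, 0.048, -0.002]
force: [0.2, -0.3, -2.7]
opening: 0.455
grip_force: 25.0
```

Emit:
jog_arm --moves '[[[0,0,0,0,0,0],[0,0,0,0,0,0],[0,0,0,0,0,0],[0,0,0,0,0,0],[0,0,0,0,0,0]]]'

```text
time_s: 12.65
position: [0.6352, -0.1316, 0.0561]
tcp_rot: [0.0, 0.999, 0.048, 0.0]
force: [1.3, 0.0, -2.1]
opening: 0.454
grip_force: 25.0
```

Position is on target. Contact is expected at a TCP height of about 0.051.

Emit:
jog_arm --moves '[[[0,0,0.2,0,0,0],[0,0,0.2,0,0,0],[0,0,0,0,0,0],[0,0,0,0,0,0],[0,0,0,0,0,0]]]'

```text
time_s: 13.15
position: [0.6351, -0.1316, 0.0517]
tcp_rot: [0.0, 0.999, 0.048, 0.0]
force: [0.3, 0.1, -2.4]
opening: 0.454
grip_force: 25.0
```

Emit:
jog_arm --moves '[[[0,0,0.1,0,0,0],[0,0,0,0,0,0],[0,0,0,0,0,0],[0,0,0,0,0,0],[0,0,0,0,0,0]]]'

```text
time_s: 13.65
position: [0.6352, -0.1316, 0.0509]
tcp_rot: [0.0, 0.999, 0.049, 0.0]
force: [0.1, 0.3, -2.0]
opening: 0.454
grip_force: 25.0
```

Emit:
jog_arm --moves '[[[0,0,0.1,0,0,0],[0,0,0,0,0,0],[0,0,0,0,0,0],[0,0,0,0,0,0],[0,0,0,0,0,0]]]'

```text
time_s: 14.15
position: [0.6353, -0.1317, 0.0508]
tcp_rot: [0.0, 0.999, 0.049, 0.0]
force: [-2.0, 0.3, 4.6]
opening: 0.453
grip_force: 25.0
```

Emit:
jog_arm --moves '[[[0,0,0,0,0,0],[0,0,0,0,0,0],[0,0,0,0,0,0],[0,0,0,0,0,0],[0,0,0,0,0,0]]]' --claw 1

```text
time_s: 14.65
position: [0.635, -0.1316, 0.0496]
tcp_rot: [-0.0, 0.999, 0.049, -0.0]
force: [0.0, 0.4, -0.1]
opening: 0.841
grip_force: 0.0
```

Emit:
jog_arm --moves '[[[0,0,0,0,0,0],[0,0,-1,0,0,0],[0,0,-3,0,0,0],[0,0,-4,0,0,0],[0,0,-4,0,0,0]]]'

```text
time_s: 15.15
position: [0.6348, -0.1315, 0.1716]
tcp_rot: [-0.0, 0.999, 0.048, -0.0]
force: [0.0, -0.2, -0.1]
opening: 1.0
grip_force: 0.0
```

Emit:
jog_arm --moves '[[[0,0,0,0,0,5.5],[-2.6,-3.5,0,0,0,0],[-2.6,-3.5,0,0,0,0],[-2.6,-3.5,0,0,0,0],[-2.6,-3.5,0,0,0,0]]]'

```text
time_s: 15.65
position: [0.5298, 0.0094, 0.1706]
tcp_rot: [0.0, 1.0, 0.0, 0.001]
force: [0.0, 0.6, 0.0]
opening: 1.002
grip_force: 0.0
```

Emit:
jog_arm --moves '[[[-2.5,-3.4,0,0,0,0],[-2.5,-3.4,0,0,0,0],[-2.3,-3.3,0,0,0,0],[0,0,3,0,0,0],[0,0,3,0,0,0]]]'

```text
time_s: 16.15
position: [0.4582, 0.1105, 0.1109]
tcp_rot: [-0.0, 1.0, 0.002, 0.002]
force: [-0.4, 0.1, -0.6]
opening: 1.001
grip_force: 0.0
```

Emit:
jog_arm --moves '[[[0,0,0,0,0,0],[0,0,0,0,0,0],[0,0,0,0,0,0],[0,0,0,0,0,0],[0,0,0,0,0,0]]]'

```text
time_s: 16.65
position: [0.4584, 0.1091, 0.1106]
tcp_rot: [-0.0, 1.0, 0.0, 0.001]
force: [-0.5, -0.6, -0.2]
opening: 1.001
grip_force: 0.0
```

Emit:
jog_arm --moves '[[[-0.1,0,2.5,0,0,0],[0,0,3,0,0,0],[0,0,2.3,0,0,0],[0,0,1,0,0,0],[0,0,0,0,0,0]]]'

```text
time_s: 17.15
position: [0.4563, 0.1091, 0.021]
tcp_rot: [0.0, 1.0, 0.0, -0.001]
force: [1.0, -0.6, 0.6]
opening: 0.998
grip_force: 0.0
```

Emit:
jog_arm --moves '[[[0,0,0,0,0,0],[0,0,0,0,0,0],[0,0,0,0,0,0],[0,0,0,0,0,0],[0,0,0,0,0,0]]]' --claw 0 --newtons 15

```text
time_s: 17.65
position: [0.457, 0.1092, 0.0221]
tcp_rot: [0.0, 1.0, 0.001, 0.0]
force: [-0.2, -0.4, 0.3]
opening: 0.612
grip_force: 0.0
```

Emit:
jog_arm --moves '[[[0,0,0,0,0,0],[0,0,0,0,0,0],[0,0,0,0,0,0],[0,0,0,0,0,0],[0,0,0,0,0,0]]]'

```text
time_s: 18.15
position: [0.4568, 0.1092, 0.0217]
tcp_rot: [0.0, 1.0, 0.001, -0.0]
force: [0.2, 0.3, 0.7]
opening: 0.302
grip_force: 15.0
```

Emit:
jog_arm --moves '[[[0,0,0,0,0,0],[0,0,0,0,0,0],[0,0,0,0,0,0],[0,0,0,0,0,0],[0,0,0,0,0,0]]]'

```text
time_s: 18.65
position: [0.4568, 0.1092, 0.0217]
tcp_rot: [0.0, 1.0, 0.001, 0.0]
force: [-0.2, -0.2, 0.2]
opening: 0.302
grip_force: 15.0
```

Emit:
jog_arm --moves '[[[0,0,-1,0,0,0],[0,0,-3,0,0,0],[0,0,-3,0,0,0],[0,0,-2,0,0,0],[0,0,-1,0,0,0]]]'

```text
time_s: 19.15
position: [0.4576, 0.1093, 0.124]
tcp_rot: [-0.0, 1.0, 0.001, 0.002]
force: [0.0, -0.3, -2.0]
opening: 0.302
grip_force: 15.0
```

Emit:
jog_arm --moves '[[[3,-0.4,0,0,0,0],[4.5,-0.7,0,0,0,0],[4.8,-0.7,0,0,0,0],[4.6,-0.7,0,0,0,0],[3,-0.4,0,0,0,0]]]'

```text
time_s: 19.65
position: [0.6579, 0.1388, 0.1208]
tcp_rot: [0.0, 1.0, 0.001, -0.0]
force: [0.7, -0.7, -1.5]
opening: 0.304
grip_force: 15.0
```

Emit:
jog_arm --moves '[[[0,0,1,0,0,0],[0,0,2.5,0,0,0],[0,0,1.8,0,0,0],[0,0,0.6,0,0,0],[0,0,0,0,0,0]]]'

```text
time_s: 20.15
position: [0.6542, 0.1383, 0.0613]
tcp_rot: [0.0, 1.0, 0.001, -0.002]
force: [0.7, -0.2, -1.7]
opening: 0.297
grip_force: 15.0
```

Emit:
jog_arm --moves '[[[0,0,0,0,0,0],[0,0,0,0,0,0],[0,0,0,0,0,0],[0,0,0,0,0,0],[0,0,0,0,0,0]]]'

```text
time_s: 20.65
position: [0.6559, 0.1384, 0.0631]
tcp_rot: [0.0, 1.0, 0.001, 0.0]
force: [-0.3, 0.3, -2.2]
opening: 0.301
grip_force: 15.0
```

Emit:
jog_arm --moves '[[[0,0,0.2,0,0,0],[0,0,0.2,0,0,0],[0,0,0.1,0,0,0],[0,0,0,0,0,0],[0,0,0,0,0,0]]]'

```text
time_s: 21.15
position: [0.6557, 0.1384, 0.0577]
tcp_rot: [0.0, 1.0, 0.001, -0.0]
force: [-0.4, -0.5, -0.1]
opening: 0.299
grip_force: 15.0
```

Emit:
jog_arm --moves '[[[0,0,0.1,0,0,0],[0,0,0,0,0,0],[0,0,0,0,0,0],[0,0,0,0,0,0],[0,0,0,0,0,0]]]'

```text
time_s: 21.65
position: [0.6558, 0.1384, 0.0577]
tcp_rot: [0.0, 1.0, 0.001, 0.0]
force: [-2.3, -0.8, 5.7]
opening: 0.301
grip_force: 15.0
```

Emit:
jog_arm --moves '[[[0,0,0,0,0,0],[0,0,0,0,0,0],[0,0,0,0,0,0],[0,0,0,0,0,0],[0,0,0,0,0,0]]]' --claw 1

```text
time_s: 22.15
position: [0.6558, 0.1384, 0.0565]
tcp_rot: [0.0, 1.0, 0.001, -0.0]
force: [0.4, 1.0, -0.3]
opening: 0.689
grip_force: 0.0
```

Emit:
jog_arm --moves '[[[0,0,0,0,0,0],[0,0,-1,0,0,0],[0,0,-3,0,0,0],[0,0,-4,0,0,0],[0,0,-4,0,0,0]]]'

```text
time_s: 22.65
position: [0.6555, 0.1384, 0.1785]
tcp_rot: [0.0, 1.0, 0.001, -0.0]
force: [0.8, -0.0, -1.0]
opening: 0.994
grip_force: 0.0
```

Emit:
jog_arm --moves '[[[-3.9,-1.9,0,0,0,0],[-3.9,-1.9,0,0,0,0],[-3.9,-1.9,0,0,0,0],[-3.9,-1.9,0,0,0,0],[-3.9,-1.9,0,0,0,0]]]'

```text
time_s: 23.15
position: [0.4592, 0.2338, 0.1776]
tcp_rot: [-0.0, 1.0, 0.0, 0.001]
force: [0.6, 0.7, 0.3]
opening: 1.004
grip_force: 0.0
```

Emit:
jog_arm --moves '[[[-4,-2,0,0,0,0],[-4,-2.1,0,0,0,0],[0,0,3,0,0,1.7],[0,0,3,0,0,0],[0,0,0,0,0,0]]]'

```text
time_s: 23.65
position: [0.3785, 0.2735, 0.1148]
tcp_rot: [0.001, 1.0, -0.014, -0.002]
force: [0.0, -0.1, -0.2]
opening: 1.002
grip_force: 0.0
```

Emit:
jog_arm --moves '[[[0,0,0,0,0,0],[0,0,0,0,0,0],[0,0,0,0,0,0],[0,0,0,0,0,0],[0,0,0,0,0,0]]]'

```text
time_s: 24.15
position: [0.3809, 0.2742, 0.1172]
tcp_rot: [-0.0, 1.0, -0.014, 0.0]
force: [-0.2, 0.1, 0.3]
opening: 0.997
grip_force: 0.0
```

Emit:
jog_arm --moves '[[[0,0,3,0,0,0],[0,0,3,0,0,0],[0,0,3,0,0,0],[0,0,1.1,0,0,0],[0,0,0,0,0,0]]]'

```text
time_s: 24.65
position: [0.3799, 0.2737, 0.0147]
tcp_rot: [0.001, 1.0, -0.014, -0.001]
force: [0.4, 0.8, -0.6]
opening: 1.0
grip_force: 0.0
```

Emit:
jog_arm --moves '[[[0,0,0,0,0,0],[0,0,0,0,0,0],[0,0,0,0,0,0],[0,0,0,0,0,0],[0,0,0,0,0,0]]]' --claw 0 --newtons 28

```text
time_s: 25.15
position: [0.3808, 0.2743, 0.0161]
tcp_rot: [-0.0, 1.0, -0.014, 0.0]
force: [0.8, -0.1, -0.5]
opening: 0.613
grip_force: 0.0
```

Emit:
jog_arm --moves '[[[0,0,0,0,0,0],[0,0,0,0,0,0],[0,0,0,0,0,0],[0,0,0,0,0,0],[0,0,0,0,0,0]]]'

```text
time_s: 25.65
position: [0.3806, 0.274, 0.0157]
tcp_rot: [0.0, 1.0, -0.014, -0.0]
force: [-0.8, -1.0, 1.9]
opening: 0.416
grip_force: 28.0
```

Emit:
jog_arm --moves '[[[0,0,0,0,0,0],[0,0,-1,0,0,0],[0,0,-3,0,0,0],[0,0,-4,0,0,0],[0,0,-2,0,0,0]]]'

```text
time_s: 26.15
position: [0.3814, 0.2747, 0.1187]
tcp_rot: [-0.001, 1.0, -0.014, 0.002]
force: [1.0, 0.2, -3.8]
opening: 0.414
grip_force: 28.0
```

Emit:
jog_arm --moves '[[[0,0,0,0,0,6.8],[0,0,0,0,0,6.8],[0,0,0,0,0,6.7],[0,0,0,0,0,0],[0,0,0,0,0,0]]]'

```text
time_s: 26.65
position: [0.3804, 0.2742, 0.1158]
tcp_rot: [0.0, 0.982, -0.189, -0.0]
force: [-1.3, -0.7, -2.7]
opening: 0.412
grip_force: 28.0
```

Emit:
jog_arm --moves '[[[1.7,-3.4,0,0,0,0],[2.1,-4.1,0,0,0,0],[2.2,-4.3,0,0,0,0],[2.1,-4.2,0,0,0,0],[1.6,-3.1,0,0,0,0]]]'

```text
time_s: 27.15
position: [0.5435, 0.4167, 0.1152]
tcp_rot: [-0.0, 0.982, -0.189, 0.0]
force: [0.9, -0.1, -2.5]
opening: 0.41
grip_force: 28.0
```

Emit:
jog_arm --moves '[[[0,0,1,0,0,0],[0,0,2.5,0,0,0],[0,0,1.8,0,0,0],[0,0,0.6,0,0,0],[0,0,0,0,0,0]]]'

```text
time_s: 27.65
position: [0.5409, 0.4144, 0.0554]
tcp_rot: [0.001, 0.982, -0.19, -0.001]
force: [0.1, -0.4, -3.3]
opening: 0.414
grip_force: 28.0
```

Emit:
jog_arm --moves '[[[0,0,0,0,0,0],[0,0,0,0,0,0],[0,0,0,0,0,0],[0,0,0,0,0,0],[0,0,0,0,0,0]]]'

```text
time_s: 28.15
position: [0.5421, 0.4151, 0.0571]
tcp_rot: [-0.0, 0.982, -0.19, 0.0]
force: [-0.7, -0.6, -2.6]
opening: 0.412
grip_force: 28.0
```

Emit:
jog_arm --moves '[[[0,0,0.2,0,0,0],[0,0,0.2,0,0,0],[0,0,0.1,0,0,0],[0,0,0,0,0,0],[0,0,0,0,0,0]]]'

```text
time_s: 28.65
position: [0.5419, 0.415, 0.0518]
tcp_rot: [0.0, 0.982, -0.19, 0.0]
force: [-0.3, -0.7, -0.3]
opening: 0.412
grip_force: 28.0
```

Emit:
jog_arm --moves '[[[0,0,0.1,0,0,0],[0,0,0,0,0,0],[0,0,0,0,0,0],[0,0,0,0,0,0],[0,0,0,0,0,0]]]'

```text
time_s: 29.15
position: [0.542, 0.415, 0.0518]
tcp_rot: [-0.0, 0.982, -0.19, 0.0]
force: [-3.0, -2.8, 4.7]
opening: 0.415
grip_force: 28.0
```

Emit:
jog_arm --moves '[[[0,0,0,0,0,0],[0,0,0,0,0,0],[0,0,0,0,0,0],[0,0,0,0,0,0],[0,0,0,0,0,0]]]' --claw 1

```text
time_s: 29.65
position: [0.542, 0.4151, 0.0506]
tcp_rot: [0.0, 0.982, -0.19, 0.0]
force: [0.2, -0.2, -0.7]
opening: 0.797
grip_force: 0.0
```

Emit:
jog_arm --moves '[[[0,0,0,0,0,0],[0,0,-1,0,0,0],[0,0,-3,0,0,0],[0,0,-4,0,0,0],[0,0,-4,0,0,0]]]'

```text
time_s: 30.15
position: [0.5417, 0.415, 0.1725]
tcp_rot: [0.0, 0.982, -0.19, -0.0]
force: [0.3, 0.3, 0.1]
opening: 1.001
grip_force: 0.0
```

Emit:
jog_arm --moves '[[[-4,1.6,0,0,0,0],[-4,1.6,0,0,0,0],[-4,1.6,0,0,0,0],[-4,1.6,0,0,0,0],[-3,1,0,0,0,0]]]'

```text
time_s: 30.65
position: [0.3356, 0.4172, 0.1717]
tcp_rot: [-0.0, 0.982, -0.19, 0.0]
force: [-0.1, -0.7, 0.3]
opening: 1.002
grip_force: 0.0
```

Emit:
jog_arm --moves '[[[0,0,0,0,0,0],[0,0,0,0,0,0],[0,0,0,0,0,0],[0,0,0,0,0,0],[0,0,0,0,0,0]]]'

```text
time_s: 31.15
position: [0.3389, 0.4172, 0.1704]
tcp_rot: [0.0, 0.982, -0.191, -0.0]
force: [0.1, 0.4, -0.2]
opening: 1.0
grip_force: 0.0
```

```bash
python3 - <<'E'
import pickle
from h import *
for n in('top','scene'):
    c=camera(n); save(n+'2',c['color']); P=pts(c)
    for m,(x,y),h,(px,py) in [('oblong',(.5425,.415),.088,0*[1] or (.5425,.415)),('small',(.6565,.138),.098,(.6565,.138)),('square',(.6357,-.1315),.084,(.6357,-.1315)),('wide',(.529,-.411),.106,(.529,-.411)),('bottle',(.661,.3145),.14,(0,0)),('dish',(.6625,.008),.016,(0,0))]:
        Q=P[(np.hypot(P[...,0]-x,P[...,1]-y)<.042)&(P[...,2]>(.06 if h>.05 else .008))]
        t=Q[abs(Q[:,2]-h)<.006]
        r=lambda q:np.hstack(cv2.minAreaRect((q[:,:2]*1000).astype(np.float32))).round(1)
        print(n,m,len(t),np.median(t[:,2]).round(4) if len(t) else '',r(Q) if len(Q)>4 else '',r(t) if len(t)>4 else '')
E
```

```text
top oblong 291 0.0881 [541.6 415.7  39.4  63.7  67.9] [541.6 415.7  39.   63.8  67.6]
top small 72 0.0982 [655.2 138.9  26.6  26.7  67.8] [655.5 139.8  25.8  26.    3.1]
top square 203 0.0842 [ 635.1 -130.9   42.9   43.3    5.5] [ 634.8 -130.2   42.4   42.     5.7]
top wide 207 0.106 [ 526.9 -407.7   49.6   48.8   58. ] [ 526.7 -408.5   48.4   48.    55.9]
top bottle 92 0.1409 [665.4 320.4  59.   57.9  47.2] [653.5 319.4  45.7  15.8   4.1]
top dish 74 0.0139 [662.8   8.2  54.4  55.6   1.1] [662.8   8.2  54.4  55.6   1.1]
scene oblong 384 0.087 [542.4 416.8  38.   69.3  68.4] [542.  416.7  37.7  68.6  68.5]
scene small 117 0.0968 [657.  140.4  27.2  28.5  59.8] [656.2 140.8  27.1  26.6  59.5]
scene square 271 0.0826 [ 635.5 -129.2   45.4   42.2    4.1] [ 635.3 -129.3   45.    42.1    3.9]
scene wide 208 0.105 [ 528.2 -407.5   52.3   50.1   65.9] [ 528.1 -408.    50.3   48.7   57.1]
scene bottle 149 0.1406 [667.4 320.3  59.7  59.8  47.2] [654.9 320.2  13.   47.6  89. ]
scene dish 131 0.0133 [662.3   9.1  56.2  56.2  72.7] [662.3   9.1  56.2  56.2  72.7]
```

View pics/top2.png

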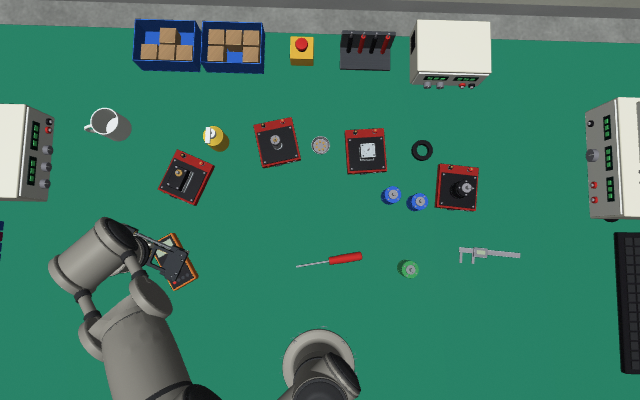

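View pics/scene2.png

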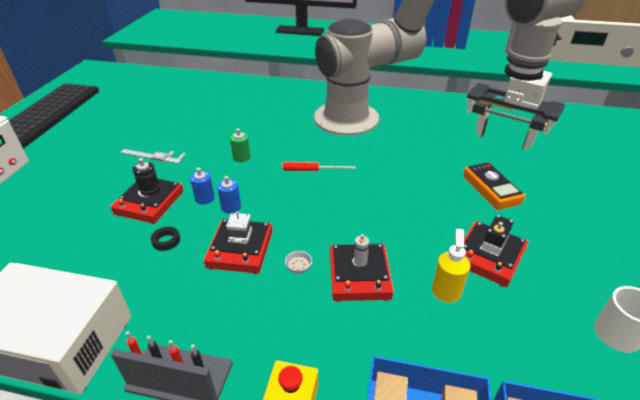

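All four motors stand upright on their matching pads. In the top view they are at about (178,175), (275,141), (367,150) and (465,187). They are within about 4 mm of pad centre, their tops are at the expected heights and their angles within about 1°. The bottle and dish have not moved and the gripper is clear.

```bash
python3 -c "
from rig import *
print(job_done())"
```

```text
the job is handed in; nothing more can be done
None
```

All four motors stand upright on their matching pads, within about 4 mm of centre and in line by camera measurement; bottle and dish were left where they were, and the job was handed in at about 31 s (no verdict returned).

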